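# Open the slide-lid storage box and lay out the drug carton

### The arm

A 6-joint arm with a two-finger parallel gripper is mounted at the origin on a cart in front of the work surface, level with it; the furniture and walls round the work are solid. World frame = base frame: x ahead of the robot, y to its left, z up, the work surface at z = 0. Lengths are in m, angles in rad, forces in N, time in s.
With the tool pointing down it reaches from about 0.35 to 0.975 m from the base axis. Payload 4.9 kg.
Tool frame: the origin (TCP) lies at the very end of the fingers, on their centre line; the grasp point (between the pads) lies manip.grip_point_offset behind it (manip.grip_point_offset is the distance from the TCP to the grasp point, in m); z points along the fingers, y is the line along which they close (so a half turn about z gives the same grasp; the last joint's range is limited). The gripper opens to 85 mm and grips with 20 to 120 N. Pads are 22 mm wide; open, the fingers measure 114 mm over their backs; the gripper's body (76 mm by 85 mm) begins 54 mm behind the grasp point. The pads swing forward as they close: fully open they stand 13 mm farther back than shut.
Start: joints at [-1.328, 0.053, 1.613, -0, 1.476, -0.119], TCP at [0.221, -0.585, 0.231] pointing down, gripper open.
Joint ranges: [-3.01, 3.01], [-1.01, 2.22], [0.06, 2.58], [-1.02, 4.17], [0.09, 2.62], [-3.14, 3.14]. Speed limits (rad/s): [2.57, 2.57, 3.14, 3.14, 3.14, 3.14].

### API

Orientations are given as a unit quaternion [w, x, y, z].
In Python, from plant import manip gives the robot as it stands.
- The arm moves only by the shell command python3 -m crank 'ROWS' [OPENING]. ROWS is JSON, a list of rows, each an object of numbers: "x", "y", "z": the shift along the tool's x, y, z in cm; "turn": the turn about the tool's z in rad. In form: [{"x": .., "y": .., "z": .., "turn": ..}, ...]. A call has 1 to 5 rows; each row shifts and turns the commanded pose from where the row before left it, along the tool's axes as they then stand; what a row does not reach is not made up. A row lasts 1/10 s, in which the tool goes at most 50 mm and 8.59 degrees, less where a joint would pass 70% of its speed; a pose out of reach is approached as far as the arm can. A call with a gripper value outside its range is refused whole. OPENING is the opening in per cent of the stroke, from 0 (shut) to 100 (fully open), set as the call begins (- or left out, the last holds). The fingers move at their own pace and stop on an object; the grip force is fixed at half the most. Time passes only in rows, so rows that do not move let the fingers close. It gives the time, the measured TCP pose, the force, the opening and the grip force at its end, in the units of the state.
- manip.state(): the state, without advancing time (a new reading comes with each control period).
- manip.grab_frame(name): name is "scene" or "top"; returns (picture, depth): 400x640x3 uint8, red, green, blue; 400x640 float32, m along the optical axis (not along the pixel's ray), 0 where there is no reading.
- manip.camera_model(name): a dict with "mtx" (3x3 intrinsics, pixels), "world_to_cam" (4x4, takes a point from world to camera coordinates). Camera axes: x right, y down, z forward; pixel columns grow to the right and rows downward; lengths in m; the calibration is good to about 2 mm. A picture is of the moment at which its call begins. camera_model takes no time and is no camera call.
- manip.job_done(): hands the job in; it is judged then, once.
The state is a dict: "time": time; "joint_pos": joint angles; "joint_vel": joint speeds; "joint_efforts": joint torques, N m; "tool_pos": TCP position; "tool_rot": TCP orientation; "contact_force": force on the tool from outside, world axes, zero at the start; "ft_torque": the same for the moment, N m; "gripper_width": opening from 0.0 (shut) to 1.0 (fully open); "grasp_force": force on a finger pad.
Only numpy, scipy, OpenCV 4.12 (cv2) and the standard library are available. Lean on these libraries where they do the work, as an engineer would, in place of code of your own. Each camera call takes 0.05 s, during which the arm holds its last target. There are 200 camera calls.

### The job

Clear away the amber bottle that stands right in front of the slide-lid box, out of the lid's way, and stand it upright on the worktop. Then lift the lid's front edge over the end lip, slide the lid out of its grooves without forcing it, and lay it flat, fin up, on a free patch of worktop. Stand the drug carton from the box in the steel tray, the same way up as it was; set things down rather than drop them, and leave everything else where it is.

Things in the scene. Friction and masses are not known exactly. Their poses are not given: they have to be found in the camera images.
- box: Steel storage box, fixed, 184 (its x) by 148 mm (its y). Origin: centre of the underside; the lid leaves toward its -x (front). Inside: 172 long, floor 5 thick; 136 wide between 6 mm side walls (63 mm high forward of the rails), 120 wide between two ledges 8 mm deep with tops at z 57 mm, on which the closed lid lies. Rear wall 78 mm high.
- box_lip (a point): Middle of the top of the box's front wall (x -89, z 62 mm in the box's frame; wall 6 mm thick). This wall stands 5 mm above the ledges: the lip that holds the lid in. Nothing else latches.
- box_rails (a point): Midway between the front ends of the two side rails, level with their undersides (x +12, z 72 mm in the box's frame). The rails run from here back to the rear wall, 120 mm apart, tops at z 78, and cover the lid's edges with 10 mm of vertical play: the lid can be lifted 6 to 9 mm, no more, until it has slid about 75 mm toward -x; then it lifts free.
- lid: Loose aluminium lid, plate 168 x 132 x 5 mm, about 0.16 kg, closed in the box at the start with its axes along the box's. Origin: centre of the plate's underside. Finger fin upright on top: 70 mm along x (x -65 to +5), 12 mm thick in y, top 36 mm above the underside. 2 mm play in x and y in the box.
- lid_grip (a point): Point inside the lid's fin, at the middle of its length, 27 mm above the lid's underside (x -30 mm in the lid's frame): pinch here from above, across the lid's y.
- lid_front (a point): Middle of the lower front edge of the lid, x -84 mm in the lid's frame.
- drug_carton: Small loose carton standing in the box under the lid, 32 mm (its x, grasp across this) by 85 mm (its y), 48 mm high, about 0.09 kg. Origin: centre of its underside; its y lies roughly along the box's x; it rests on the box's floor, 5 mm up.
- amber_bottle: Brown glass bottle with white cap, about 45 mm diameter (body straight up to about 55 mm), 93 mm high, about 0.11 kg, loose, standing just in front of the box where the lid has to come out. Origin: centre of its underside.
- tray: Low open steel tray, fixed, 190 (its x) by 130 (its y) by 24 mm high outside, walls and floor 4 mm. Origin: centre of the underside.
- tape_roll: Bystander: roll of tape lying flat, 106 mm across, 25 mm high. Origin: centre of its underside.
- sample_cup: Bystander: capped sample cup, 60 mm across, 64 mm high. Origin: centre of its underside.
- saline_bottle: Bystander: white bottle, 62 mm across, 154 mm high. Origin: centre of its underside.
- dropper_bottle: Bystander: white dropper bottle, 44 mm across, 98 mm high. Origin: centre of its underside.
- needle_carton: Bystander: carton lying on the worktop, 60 (x) by 105 (y) by 45 mm high. Origin: centre of its underside.
- vial: Bystander: vial, 33 mm across, 62 mm high. Origin: centre of its underside.

How it is judged:
By the outcome, as a careful person would: the job done as asked, in the order asked, and still so for the second after the job is handed in, with the robot touching nothing.
It also fails if it takes over 61 s, if anything falls off the work surface, if the arm or the gripper's body presses on something with over 40 N, if the wrist force passes 120 N, or if a joint passes its speed limit or range.

## Working session

There is one attempt and no reset: what is moved stays moved. The work goes in short steps, Python scripts to look and compute and a shell command to move; the robot and the scene stay as the last step left them, time stands still between calls to the robot, and variables do not carry over. Pictures are saved under pics/ and viewed, at most 10 in all, crops included, and the job is handed in when it is done.

```bash
mkdir -p pics; ls
cat > h.py <<'E'
import numpy as np, cv2
from plant import manip
def grab(n,tag):
    p,d=manip.grab_frame(n); cv2.imwrite(f'pics/{tag}.png',p[:,:,::-1]); np.save(f'{tag}.npy',d); return p,d
def cloud(n,d):
    m=manip.camera_model(n);K=np.array(m['mtx']);T=np.linalg.inv(np.array(m['world_to_cam']))
    v,u=np.mgrid[:d.shape[0],:d.shape[1]]
    P=np.stack([(u-K[0,2])/K[0,0]*d,(v-K[1,2])/K[1,1]*d,d],-1)
    W=P@T[:3,:3].T+T[:3,3]; W[d==0]=np.nan; return W
def proj(n,p):
    m=manip.camera_model(n);q=np.array(m['world_to_cam'])@np.append(p,1);q=np.array(m['mtx'])@q[:3];return q[:2]/q[2]
E
python3 - <<'E'
from h import *
grab('top','top0');grab('scene','scene0')
print(manip.grip_point_offset,manip.state())
for n in('top','scene'): print(np.round(np.linalg.inv(manip.camera_model(n)['world_to_cam']),3),manip.camera_model(n)['mtx'])
E
```

```text
pics
0.0187 {'time': 0.1, 'joint_pos': array([-1.32797817e+00,  5.33326628e-02,  1.61418872e+00, -4.38068128e-05,
        1.47600854e+00, -1.19014759e-01]), 'joint_vel': array([-0.00244616, -0.00148154, -0.00207296, -0.00022909, -0.00046127,
        0.00106288]), 'joint_efforts': array([ 9.30020724e-04, -3.94899917e+01, -3.71363854e+01, -1.45298886e-04,
        3.82525308e-03, -1.08859388e-05]), 'tool_pos': array([ 0.22108267, -0.58397013,  0.2301409 ]), 'tool_rot': array([-9.65430640e-04,  9.83678368e-01,  1.79933125e-01, -8.16831486e-05]), 'contact_force': array([-0.01443835,  0.50951433, -0.14098251]), 'ft_torque': array([0.01950093, 0.00257484, 0.00924977]), 'grasp_force': 0.0, 'gripper_width': 0.9993334450113093}
[[-0.011 -0.983  0.185  0.264]
 [-1.     0.013  0.006 -0.027]
 [-0.008 -0.185 -0.983  1.559]
 [ 0.     0.     0.     1.   ]] [[458.12829798   0.         330.28707549]
 [  0.         458.12829798 200.33082902]
 [  0.           0.           1.        ]]
[[-0.962 -0.161  0.22   0.205]
 [-0.273  0.622 -0.734  1.132]
 [-0.019 -0.766 -0.642  1.1  ]
 [ 0.     0.     0.     1.   ]] [[464.54808861   0.         318.73778045]
 [  0.         464.54808861 200.28912204]
 [  0.           0.           1.        ]]
```

View pics/top0.png

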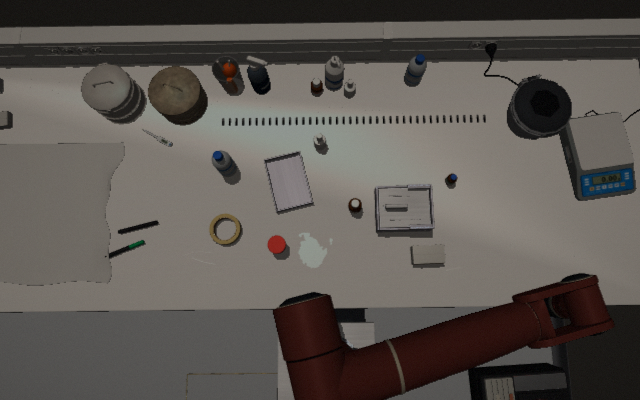

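View pics/scene0.png

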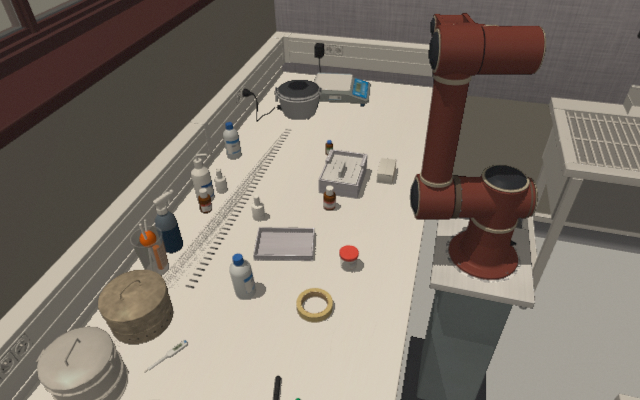

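The top view shows the box around (404,208), with its front toward image left (+y). The amber bottle is at (355,205), the tray at (289,182), the needle carton at (428,254), the vial at (452,180), the dropper at (320,143), the saline bottle at (222,161), the cup at (277,245) and the tape at (225,229). The scene view agrees. Next I'll measure these from the depth data.

```bash
cat > m.py <<'E'
from h import *
d=np.load('top0.npy');W=cloud('top',d)
tab=W[190:260,140:200].reshape(-1,3);print('table z',np.nanmedian(tab[:,2]))
def reg(name,u0,u1,v0,v1,zl,zh):
    R=W[v0:v1,u0:u1].reshape(-1,3);R=R[(R[:,2]>zl)&(R[:,2]<zh)]
    r=cv2.minAreaRect(R[:,:2].astype(np.float32))
    print(name,len(R),'c',np.round(R.mean(0),4),'lo',np.round(R.min(0),3),'hi',np.round(R.max(0),3),'rect',np.round(r[0],4),np.round(r[1],3),round(r[2],2))
reg('amber',340,370,190,222,.08,.11)
reg('boxall',368,440,178,238,.05,.085)
reg('boxrear+rails',368,440,178,238,.071,.084)
reg('lidplate',378,430,186,230,.055,.069)
reg('fin',378,420,195,217,.085,.105)
reg('tray',258,320,145,218,.015,.035)
reg('needle',405,450,238,270,.03,.06)
reg('vial',442,462,168,190,.03,.08)
reg('dropper',308,330,130,155,.03,.12)
reg('cup',262,292,230,262,.04,.08)
reg('tape',205,245,210,248,.015,.035)
reg('saline',208,236,146,184,.05,.17)
p=cv2.imread('pics/top0.png');cv2.imwrite('pics/crop0.png',cv2.resize(p[165:275,330:470],None,fx=5,fy=5,interpolation=cv2.INTER_CUBIC))
E
python3 m.py
```

```text
table z 0.00041868806848444073
amber 54 c [ 0.5299 -0.0985  0.0906] lo [ 0.518 -0.112  0.081] hi [ 0.544 -0.086  0.096] rect [ 0.5306 -0.0992] [0.025 0.024] 61.64
boxall 2449 c [ 0.5195 -0.2656  0.0634] lo [ 0.445 -0.356  0.05 ] hi [ 0.596 -0.17   0.085] rect [ 0.5204 -0.2627] [0.149 0.185] 0.76
boxrear+rails 317 c [ 0.5216 -0.3177  0.0772] lo [ 0.447 -0.356  0.071] hi [ 0.596 -0.198  0.084] rect [ 0.5205 -0.2764] [0.149 0.157] 0.89
lidplate 1920 c [ 0.5192 -0.2585  0.0615] lo [ 0.446 -0.349  0.055] hi [ 0.593 -0.173  0.069] rect [ 0.519  -0.2612] [0.171 0.147] 88.15
fin 79 c [ 0.5203 -0.2334  0.0922] lo [ 0.514 -0.268  0.085] hi [ 0.527 -0.199  0.099] rect [ 0.5206 -0.2336] [0.069 0.012] 89.2
tray 260 c [0.628 0.127 0.023] lo [0.519 0.019 0.015] hi [0.752 0.211 0.035] rect [0.6356 0.0951] [0.197 0.198] 14.01
needle 600 c [ 0.3658 -0.3383  0.0445] lo [ 0.336 -0.392  0.03 ] hi [ 0.396 -0.286  0.055] rect [ 0.3662 -0.339 ] [0.06  0.106] 0.57
vial 79 c [ 0.6185 -0.4286  0.0511] lo [ 0.604 -0.447  0.033] hi [ 0.636 -0.415  0.067] rect [ 0.6193 -0.4295] [0.029 0.026] 44.84
dropper 147 c [0.7536 0.016  0.0643] lo [ 0.738 -0.003  0.03 ] hi [0.778 0.036 0.105] rect [0.7578 0.0167] [0.038 0.039] 87.05
cup 268 c [0.4019 0.1592 0.0643] lo [0.373 0.131 0.053] hi [0.43  0.187 0.076] rect [0.4016 0.1591] [0.057 0.056] 89.11
tape 385 c [0.4603 0.3405 0.0241] lo [0.409 0.288 0.015] hi [0.512 0.393 0.034] rect [0.4612 0.3396] [0.104 0.102] 25.28
saline 387 c [0.6697 0.3326 0.1126] lo [0.646 0.308 0.05 ] hi [0.707 0.368 0.158] rect [0.6751 0.3371] [0.057 0.061] 34.57
```

View pics/crop0.png

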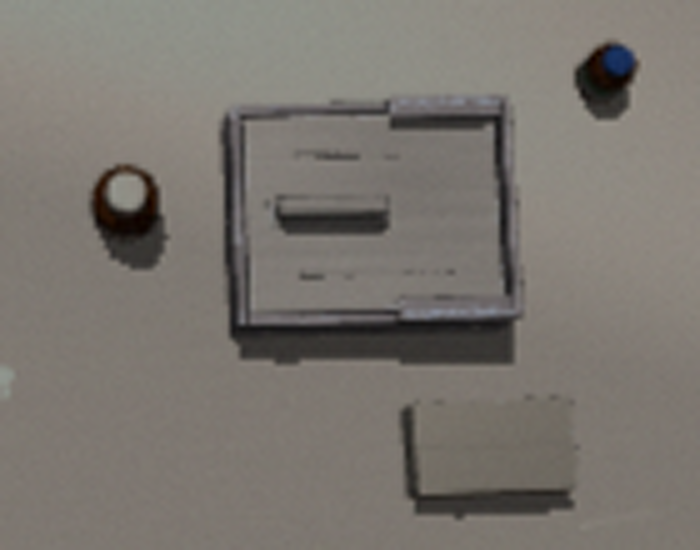

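The enlarged crop (5x, offset 330,165) shows the bottle cap at (127,190), the lip edge at x≈240 and the fin from (275,200) to (388,225). The rails start at about x=390. The lid and box sit nearly square to the image. Next I'll refine the box yaw and the tray pose.

```bash
cat > m2.py <<'E'
from h import *
rng=np.random
Ws=[cloud('top',np.load('top0.npy'))]+[cloud('top',manip.grab_frame('top')[1]) for _ in range(4)]
def pts(u0,u1,v0,v1,zl,zh):
    R=np.concatenate([W[v0:v1,u0:u1].reshape(-1,3) for W in Ws]);return R[(R[:,2]>zl)&(R[:,2]<zh)]
B=pts(368,440,178,238,.05,.085)
r=cv2.minAreaRect(B[:,:2].astype(np.float32));print('box',r)
ys=np.linspace(-.35,-.18,18);mid=[];lo=[];hi=[]
for a,b in zip(ys[:-1],ys[1:]):
    s=B[(B[:,1]>a)&(B[:,1]<b)];lo.append(np.percentile(s[:,0],1));hi.append(np.percentile(s[:,0],99))
yc=(ys[1:]+ys[:-1])/2
for q in(lo,hi): k=np.polyfit(yc,q,1);print('edge slope dx/dy',k)
F=pts(378,420,195,217,.088,.105)
k=np.polyfit(F[:,1],F[:,0],1);print('fin',k,F.mean(0),len(F),np.percentile(F[:,1],[1,99]))
xs=np.linspace(.455,.585,14)
for nm,q,z in(('front',1,(.05,.085)),('rear',0,(.071,.085))):
    e=[];S=pts(368,440,178,238,*z)
    for a,b in zip(xs[:-1],xs[1:]):
        s=S[(S[:,0]>a)&(S[:,0]<b)][:,1];e.append(np.percentile(s,99) if q else np.percentile(s,1))
    print(nm,np.polyfit((xs[1:]+xs[:-1])/2,e,1),np.mean(e))
T=pts(258,320,145,218,.015,.03)
T=T[(np.hypot(T[:,0]-.757,T[:,1]-.017)>.035)]
r=cv2.minAreaRect(T[:,:2].astype(np.float32));print('tray',r,len(T));print(np.round(cv2.boxPoints(r),3))
A=pts(340,370,190,222,.02,.055);print('amber body',A.mean(0),A.min(0),A.max(0))
print(manip.state()['time'])
E
python3 m2.py
```

```text
box ((0.5209211111068726, -0.2633723020553589), (0.15107503533363342, 0.18649077415466309), 0.4857030510902405)
edge slope dx/dy [-0.00331989  0.44606575]
edge slope dx/dy [-0.01427219  0.58925442]
fin [-0.01845128  0.51579779] [ 0.52010844 -0.23362363  0.09259299] 353 [-0.26732769 -0.19894903]
front [ 0.00861001 -0.17590721] -0.1714300016741445
rear [ 0.00356152 -0.35565247] -0.3538004817292064
tray ((0.6251742839813232, 0.12778061628341675), (0.19278208911418915, 0.13018622994422913), 13.872601509094238) 1225
[[0.516 0.168]
 [0.547 0.041]
 [0.734 0.088]
 [0.703 0.214]]
amber body [ 0.51779796 -0.09847622  0.04225511] [ 0.50981757 -0.12216317  0.020091  ] [ 0.55455444 -0.08018849  0.05496563]
0.3
```

```bash
cat > go.py <<'E'
import sys; from h import *
from scipy.spatial.transform import Rotation as R
s=manip.state();q=s['tool_rot'];M=R.from_quat([q[1],q[2],q[3],q[0]]).as_matrix()
th=np.arctan2(M[1,0],M[0,0]);t=np.array(list(map(float,sys.argv[1:4])));T=float(sys.argv[4]) if len(sys.argv)>4 else 1.582
print('t',round(s['time'],2),'pos',np.round(s['tool_pos'],4),'th',round(th,4),'tilt',np.round(M[:2,2],4),'F',np.round(s['contact_force'],1),'w',round(s['gripper_width'],3),'gf',round(s['grasp_force'],1))
print('delta cm',np.round(M.T@(t-s['tool_pos'])*100,2),'turn',round(-(T-th),4))
E
python3 -m crank '[{"turn":-0.14},{"turn":-0.14},{"turn":-0.14},{"turn":-0.14},{"turn":-0.14}]' 100
python3 -m crank '[{"turn":-0.14},{"turn":-0.14},{"turn":-0.14},{"turn":-0.1}]'
python3 go.py .5305 -.099 .13
```

```text
t 0.3 pos [ 0.2212 -0.5843  0.2309] th 0.3618 tilt [-0.0002  0.0007] F [ 0.6 -0.7 -0.6] w 0.999 gf 0.0
delta cm [ 46.11 -34.44  10.12] turn -1.2202schema error: expected keys x, y, z, turn
schema error: expected keys x, y, z, turn
```

```bash
python3 -m crank '[{"x":0,"y":0,"z":0,"turn":-0.14},{"x":0,"y":0,"z":0,"turn":-0.14},{"x":0,"y":0,"z":0,"turn":-0.14},{"x":0,"y":0,"z":0,"turn":-0.14},{"x":0,"y":0,"z":0,"turn":-0.14}]' 100
python3 -m crank '[{"x":0,"y":0,"z":0,"turn":-0.14},{"x":0,"y":0,"z":0,"turn":-0.14},{"x":0,"y":0,"z":0,"turn":-0.14},{"x":0,"y":0,"z":0,"turn":-0.1},{"x":2,"y":1.3,"z":0,"turn":0}]'
python3 go.py .5305 -.099 .13
```

```text
time: 0.8
tool_pos: [0.2212, -0.5845, 0.2312]
tool_rot: [-0.0, 0.861, 0.509, 0.0]
contact_force: [-0.1, -0.8, 0.3]
gripper_width: 0.998
grasp_force: 0.0
time: 1.3
tool_pos: [0.233, -0.5655, 0.2311]
tool_rot: [-0.0, 0.703, 0.711, -0.0]
contact_force: [0.4, 0.8, 0.2]
gripper_width: 1.001
grasp_force: 0.0
t 1.3 pos [ 0.233  -0.5655  0.2311] th 1.581 tilt [-0.0005 -0.0005] F [0.4 0.8 0.2] w 1.001 gf 0.0
delta cm [46.34 30.23 10.07] turn -0.001
```

```bash
python3 -m crank '[{"x":3.86,"y":2.52,"z":0,"turn":0},{"x":3.86,"y":2.52,"z":0,"turn":0},{"x":3.86,"y":2.52,"z":0,"turn":0},{"x":3.86,"y":2.52,"z":0,"turn":0},{"x":3.86,"y":2.52,"z":0,"turn":0}]' >/dev/null
python3 -m crank '[{"x":3.86,"y":2.52,"z":0,"turn":0},{"x":3.86,"y":2.52,"z":0,"turn":0},{"x":3.86,"y":2.52,"z":0,"turn":0},{"x":3.86,"y":2.52,"z":0,"turn":0},{"x":3.86,"y":2.52,"z":0,"turn":0}]' >/dev/null
python3 -m crank '[{"x":3.86,"y":2.52,"z":0,"turn":0},{"x":3.86,"y":2.52,"z":0,"turn":0},{"x":0,"y":0,"z":4,"turn":0},{"x":0,"y":0,"z":4,"turn":0},{"x":0,"y":0,"z":0,"turn":0}]' >/dev/null
python3 go.py .5305 -.099 .025
```

```text
t 2.8 pos [ 0.5272 -0.0959  0.1447] th 1.5829 tilt [-0.0118  0.0039] F [ 0.  -0.4 -0.1] w 0.993 gf 0.0
delta cm [-0.36  0.47 11.97] turn 0.0009
```

```bash
python3 -m crank '[{"x":0,"y":0,"z":0,"turn":0},{"x":0,"y":0,"z":0,"turn":0}]' >/dev/null
python3 go.py .5305 -.099 .025
```

```text
t 3.0 pos [ 0.5327 -0.0987  0.1541] th 1.5812 tilt [ 0.0039 -0.0013] F [-0.2  0.4 -0.9] w 1.003 gf 0.0
delta cm [-1.000e-02 -2.700e-01  1.291e+01] turn -0.0008
```

```bash
python3 -m crank '[{"x":0,"y":0,"z":3.5,"turn":0},{"x":0,"y":0,"z":3.5,"turn":0},{"x":0,"y":0,"z":3.5,"turn":0},{"x":0,"y":0,"z":2,"turn":0},{"x":0,"y":0,"z":0,"turn":0}]' >/dev/null
python3 -m crank '[{"x":0,"y":0,"z":0,"turn":0},{"x":0,"y":0,"z":0,"turn":0}]'
python3 go.py .5305 -.099 .025
```

```text
time: 3.7
tool_pos: [0.5336, -0.0988, 0.0294]
tool_rot: [0.002, 0.703, 0.711, 0.001]
contact_force: [0.6, 0.4, 0.1]
gripper_width: 1.0
grasp_force: 0.0
t 3.7 pos [ 0.5336 -0.0988  0.0294] th 1.5815 tilt [ 0.0051 -0.0017] F [0.6 0.4 0.1] w 1.0 gf 0.0
delta cm [-0.02 -0.32  0.44] turn -0.0005
```

```bash
python3 -m crank '[{"x":0,"y":-0.3,"z":0.4,"turn":0},{"x":0,"y":0,"z":0,"turn":0},{"x":0,"y":0,"z":0,"turn":0}]' >/dev/null
python3 go.py .5305 -.099 .025
python3 -m crank '[{"x":0,"y":0,"z":0,"turn":0},{"x":0,"y":0,"z":0,"turn":0},{"x":0,"y":0,"z":0,"turn":0},{"x":0,"y":0,"z":0,"turn":0},{"x":0,"y":0,"z":0,"turn":0}]' 30
python3 -m crank '[{"x":0,"y":0,"z":0,"turn":0},{"x":0,"y":0,"z":0,"turn":0}]' 
python3 go.py .40 -.04 .08
```

```text
t 4.0 pos [ 0.5284 -0.098   0.0227] th 1.5817 tilt [ 0.0005 -0.0002] F [-0.8 -0.8 -1. ] w 1.0 gf 0.0
delta cm [-0.11  0.21 -0.23] turn -0.0003
time: 4.5
tool_pos: [0.5292, -0.098, 0.0231]
tool_rot: [0.001, 0.703, 0.711, 0.001]
contact_force: [1.6, 2.1, 3.1]
gripper_width: 0.501
grasp_force: 61.3
time: 4.7
tool_pos: [0.5292, -0.098, 0.0231]
tool_rot: [0.001, 0.703, 0.711, 0.001]
contact_force: [1.8, 1.9, 4.4]
gripper_width: 0.504
grasp_force: 61.5
t 4.7 pos [ 0.5292 -0.098   0.0231] th 1.5818 tilt [ 0.002  -0.0002] F [1.8 1.9 4.4] w 0.504 gf 61.5
delta cm [  5.94 -12.84  -5.72] turn -0.0002
```

```bash
python3 -m crank '[{"x":0,"y":0,"z":-1.5,"turn":0},{"x":0,"y":0,"z":-1.5,"turn":0},{"x":1,"y":-2.2,"z":0,"turn":0},{"x":1.25,"y":-2.7,"z":0,"turn":0},{"x":1.25,"y":-2.7,"z":0,"turn":0}]' >/dev/null
python3 -m crank '[{"x":1.25,"y":-2.7,"z":0,"turn":0},{"x":1.25,"y":-2.5,"z":0,"turn":0},{"x":0,"y":0,"z":0,"turn":0},{"x":0,"y":0,"z":0,"turn":0},{"x":0,"y":0,"z":0,"turn":0}]' >/dev/null
python3 go.py .40 -.04 .0235
```

```text
t 5.7 pos [ 0.4006 -0.0398  0.0532] th 1.5816 tilt [ 0.0014 -0.0006] F [-0.3 -0.4 -1. ] w 0.5 gf 61.2
delta cm [-0.02 -0.06  2.97] turn -0.0004
```

```bash
python3 -m crank '[{"x":0,"y":0,"z":1,"turn":0},{"x":0,"y":0,"z":1,"turn":0},{"x":0,"y":0,"z":0.6,"turn":0},{"x":0,"y":0,"z":0.2,"turn":0},{"x":0,"y":0,"z":0,"turn":0}]' >/dev/null
python3 -m crank '[{"x":0,"y":0,"z":0.1,"turn":0},{"x":0,"y":0,"z":0.1,"turn":0},{"x":0,"y":0,"z":0,"turn":0}]'
python3 go.py .40 -.04 .0231
```

```text
time: 6.5
tool_pos: [0.3999, -0.0394, 0.0231]
tool_rot: [-0.0, 0.703, 0.711, -0.0]
contact_force: [-2.7, 1.0, 3.8]
gripper_width: 0.501
grasp_force: 61.6
t 6.5 pos [ 0.3999 -0.0394  0.0231] th 1.5818 tilt [-0.0002  0.    ] F [-2.7  1.   3.8] w 0.501 gf 61.6
delta cm [-0.06  0.01 -0.  ] turn -0.0002
```

```bash
python3 -m crank '[{"x":0,"y":0,"z":0,"turn":0},{"x":0,"y":0,"z":0,"turn":0},{"x":0,"y":0,"z":0,"turn":0},{"x":0,"y":0,"z":0,"turn":0},{"x":0,"y":0,"z":-2,"turn":0}]' 85
python3 -m crank '[{"x":0,"y":0,"z":-4,"turn":0},{"x":0,"y":0,"z":-4,"turn":0},{"x":0,"y":0,"z":-3,"turn":0},{"x":0,"y":0,"z":0,"turn":0},{"x":0,"y":0,"z":0,"turn":0}]' 60
python3 go.py .5201 -.2336 .14
```

```text
time: 7.0
tool_pos: [0.3972, -0.0387, 0.0399]
tool_rot: [-0.003, 0.703, 0.711, -0.001]
contact_force: [0.2, -0.4, 1.1]
gripper_width: 0.849
grasp_force: 0.0
time: 7.5
tool_pos: [0.4, -0.0394, 0.1529]
tool_rot: [0.001, 0.703, 0.711, 0.0]
contact_force: [-0.0, 0.3, -0.4]
gripper_width: 0.602
grasp_force: 0.0
t 7.5 pos [ 0.4    -0.0394  0.1529] th 1.5818 tilt [ 0.0017 -0.0005] F [-0.   0.3 -0.4] w 0.602 gf 0.0
delta cm [-19.55  11.79   1.32] turn -0.0002
```

```bash
python3 -m crank '[{"x":-2,"y":1.2,"z":0,"turn":0},{"x":-4,"y":2.4,"z":0,"turn":0},{"x":-4,"y":2.4,"z":0,"turn":0},{"x":-4,"y":2.4,"z":0,"turn":0},{"x":-3.5,"y":2.2,"z":0,"turn":0}]' >/dev/null
python3 -m crank '[{"x":-2,"y":1.2,"z":0,"turn":0},{"x":0,"y":0,"z":1.3,"turn":0},{"x":0,"y":0,"z":0,"turn":0},{"x":0,"y":0,"z":0,"turn":0},{"x":0,"y":0,"z":0,"turn":0}]' >/dev/null
python3 go.py .5201 -.2336 .067
python3 - <<'E'
from h import *
p,d=grab('scene','s1')
cv2.imwrite('pics/s1c.png',cv2.resize(p[120:280,270:430,::-1],None,fx=3.5,fy=3.5))
E
```

```text
t 8.5 pos [ 0.5191 -0.2318  0.1387] th 1.5829 tilt [-0.001   0.0007] F [ 0.  -1.1 -0.4] w 0.601 gf 0.0
delta cm [-0.19  0.11  7.17] turn 0.0009
```

View pics/s1c.png

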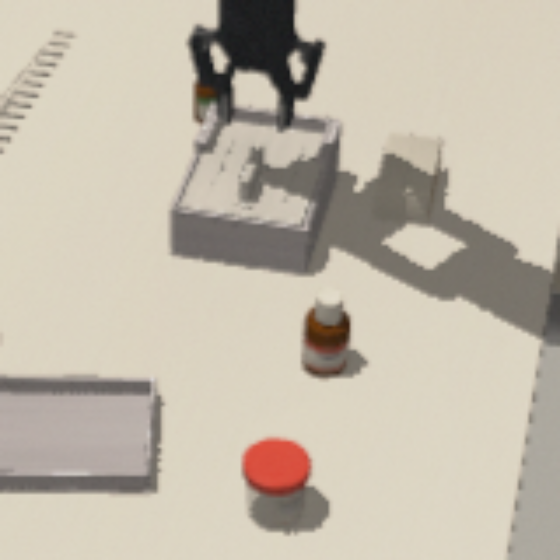

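The amber bottle stands upright at crop (327,335), and the gripper hovers over the fin at (250,175) with its fingers on either side. I'll go down and pinch the fin.

```bash
python3 -m crank '[{"x":-0.2,"y":0.1,"z":2.5,"turn":0},{"x":0,"y":0,"z":2.5,"turn":0},{"x":0,"y":0,"z":1.5,"turn":0},{"x":0,"y":0,"z":0.6,"turn":0},{"x":0,"y":0,"z":0,"turn":0}]' >/dev/null
python3 -m crank '[{"x":0,"y":0,"z":0,"turn":0},{"x":0,"y":0,"z":0,"turn":0}]'  >/dev/null
python3 go.py .5201 -.2336 .067
```

```text
t 9.25 pos [ 0.5217 -0.2355  0.0699] th 1.5818 tilt [ 0.0023 -0.0014] F [ 0.1 -0.7  0. ] w 0.595 gf 0.0
delta cm [ 0.2  -0.16  0.29] turn -0.0002
```

```bash
python3 -m crank '[{"x":0.15,"y":-0.1,"z":0.2,"turn":0},{"x":0,"y":0,"z":0,"turn":0},{"x":0,"y":0,"z":0,"turn":0}]' >/dev/null
python3 go.py .5201 -.2336 .067
python3 -m crank '[{"x":0,"y":0,"z":0,"turn":0},{"x":0,"y":0,"z":0,"turn":0},{"x":0,"y":0,"z":0,"turn":0},{"x":0,"y":0,"z":0,"turn":0},{"x":0,"y":0,"z":0,"turn":0}]' 5
python3 -m crank '[{"x":0,"y":0,"z":0,"turn":0},{"x":0,"y":0,"z":0,"turn":0},{"x":0,"y":0,"z":0,"turn":0}]'
```

```text
t 9.55 pos [ 0.5198 -0.2335  0.0665] th 1.5818 tilt [ 0.0002 -0.0001] F [-0.2  0.   0.2] w 0.599 gf 0.0
delta cm [-0.01  0.03 -0.05] turn -0.0002
time: 10.05
tool_pos: [0.5205, -0.2339, 0.0667]
tool_rot: [0.001, 0.703, 0.711, 0.0]
contact_force: [3.4, -1.5, -0.3]
gripper_width: 0.127
grasp_force: 60.2
time: 10.35
tool_pos: [0.5204, -0.2339, 0.0667]
tool_rot: [0.001, 0.703, 0.711, 0.0]
contact_force: [5.7, -2.4, -0.1]
gripper_width: 0.127
grasp_force: 60.2
```

```bash
python3 -m crank '[{"x":0,"y":0,"z":-0.2,"turn":0},{"x":0,"y":0,"z":-0.2,"turn":0},{"x":0,"y":0,"z":-0.2,"turn":0},{"x":0,"y":0,"z":-0.1,"turn":0},{"x":0,"y":0,"z":0,"turn":0}]' >/dev/null
python3 -m crank '[{"x":0,"y":0,"z":0,"turn":0},{"x":0,"y":0,"z":0,"turn":0}]'
python3 go.py .5195 -.14 .074
```

```text
time: 11.05
tool_pos: [0.52, -0.2326, 0.0729]
tool_rot: [-0.0, 0.703, 0.711, 0.001]
contact_force: [4.8, 0.4, -1.7]
gripper_width: 0.125
grasp_force: 60.0
t 11.05 pos [ 0.52   -0.2326  0.0729] th 1.5825 tilt [0.0004 0.0016] F [ 4.8  0.4 -1.7] w 0.125 gf 60.0
delta cm [ 9.26  0.06 -0.1 ] turn 0.0005
```

```bash
python3 -m crank '[{"x":0,"y":0.05,"z":-0.07,"turn":0},{"x":0.3,"y":0,"z":0,"turn":0},{"x":0.5,"y":0,"z":0,"turn":0},{"x":0.5,"y":0,"z":0,"turn":0},{"x":0.5,"y":0,"z":0,"turn":0}]' 
python3 -m crank '[{"x":0.5,"y":0,"z":0,"turn":0},{"x":0,"y":0,"z":0,"turn":0}]' 
python3 go.py .5195 -.14 .074
```

```text
time: 11.55
tool_pos: [0.5197, -0.215, 0.0739]
tool_rot: [-0.0, 0.703, 0.711, -0.0]
contact_force: [1.9, -1.4, -1.4]
gripper_width: 0.131
grasp_force: 60.1
time: 11.75
tool_pos: [0.5198, -0.2094, 0.0739]
tool_rot: [-0.001, 0.703, 0.711, 0.0]
contact_force: [2.3, 0.7, -0.7]
gripper_width: 0.127
grasp_force: 60.1
t 11.75 pos [ 0.5198 -0.2094  0.0739] th 1.5823 tilt [-0.0005  0.0012] F [ 2.3  0.7 -0.7] w 0.127 gf 60.1
delta cm [ 6.94  0.05 -0.  ] turn 0.0003
```

```bash
python3 -m crank '[{"x":0.7,"y":0,"z":0,"turn":0},{"x":1,"y":0,"z":0,"turn":0},{"x":1,"y":0,"z":0,"turn":0},{"x":1,"y":0,"z":0,"turn":0},{"x":0.5,"y":0,"z":0,"turn":0}]' 
python3 -m crank '[{"x":1,"y":0,"z":0,"turn":0},{"x":1,"y":0,"z":0,"turn":0},{"x":1,"y":0,"z":0,"turn":0},{"x":0.5,"y":0,"z":0,"turn":0},{"x":0,"y":0,"z":0,"turn":0}]' 
python3 go.py .70 -.18 .14
```

```text
time: 12.25
tool_pos: [0.5192, -0.1671, 0.0737]
tool_rot: [-0.001, 0.703, 0.711, -0.0]
contact_force: [-0.7, -1.0, -2.1]
gripper_width: 0.124
grasp_force: 60.0
time: 12.75
tool_pos: [0.519, -0.1327, 0.0739]
tool_rot: [-0.0, 0.703, 0.711, -0.0]
contact_force: [0.1, -0.8, -0.7]
gripper_width: 0.129
grasp_force: 60.0
t 12.75 pos [ 0.519  -0.1327  0.0739] th 1.5828 tilt [-0.0003  0.0001] F [ 0.1 -0.8 -0.7] w 0.129 gf 60.0
delta cm [-4.95 18.04 -6.62] turn 0.0008
```

```bash
python3 -m crank '[{"x":0,"y":0,"z":-2,"turn":0},{"x":0,"y":0,"z":-3,"turn":0},{"x":0,"y":0,"z":-2.5,"turn":0},{"x":-0.5,"y":1.5,"z":0,"turn":0},{"x":-1,"y":3.5,"z":0,"turn":0}]' 
python3 -m crank '[{"x":-1,"y":4,"z":0,"turn":0},{"x":-1,"y":4,"z":0,"turn":0},{"x":-1,"y":4,"z":0,"turn":0},{"x":-0.4,"y":2,"z":0,"turn":0},{"x":0,"y":0,"z":0,"turn":0}]' >/dev/null
python3 -m crank '[{"x":0,"y":0,"z":2,"turn":0},{"x":0,"y":0,"z":3,"turn":0},{"x":0,"y":0,"z":3,"turn":0},{"x":0,"y":0,"z":2,"turn":0},{"x":0,"y":0,"z":0,"turn":0}]' >/dev/null
python3 go.py .71 -.18 .01
```

```text
time: 13.25
tool_pos: [0.5694, -0.1483, 0.1505]
tool_rot: [0.001, 0.703, 0.711, 0.0]
contact_force: [-0.2, 0.7, -1.9]
gripper_width: 0.128
grasp_force: 60.0
t 14.25 pos [ 0.7062 -0.1794  0.0442] th 1.5815 tilt [-0.008   0.0028] F [-0.4  1.  -2.1] w 0.127 gf 60.0
delta cm [-0.07  0.41  3.42] turn -0.0005
```

```bash
python3 -m crank '[{"x":0,"y":0,"z":1,"turn":0},{"x":0,"y":0,"z":1,"turn":0},{"x":0,"y":0,"z":0.7,"turn":0},{"x":0,"y":0,"z":0.3,"turn":0},{"x":0,"y":0,"z":0,"turn":0}]' >/dev/null
python3 -m crank '[{"x":0,"y":0,"z":0,"turn":0},{"x":0,"y":0,"z":0,"turn":0}]' 
python3 go.py .71 -.18 .0097
```

```text
time: 14.95
tool_pos: [0.7102, -0.1806, 0.0197]
tool_rot: [0.0, 0.703, 0.711, 0.0]
contact_force: [0.7, 0.3, -1.1]
gripper_width: 0.129
grasp_force: 60.0
t 14.95 pos [ 0.7102 -0.1806  0.0197] th 1.5818 tilt [ 0.001  -0.0003] F [ 0.7  0.3 -1.1] w 0.129 gf 60.0
delta cm [ 0.06 -0.02  1.  ] turn -0.0002
```

```bash
python3 -m crank '[{"x":0,"y":0,"z":0.4,"turn":0},{"x":0,"y":0,"z":0.3,"turn":0},{"x":0,"y":0,"z":0.1,"turn":0},{"x":0,"y":0,"z":0.1,"turn":0},{"x":0,"y":0,"z":0,"turn":0}]'
python3 -m crank '[{"x":0,"y":0,"z":0.1,"turn":0},{"x":0,"y":0,"z":0,"turn":0},{"x":0,"y":0,"z":0,"turn":0}]' 
python3 go.py .71 -.18 .0097
```

```text
time: 15.45
tool_pos: [0.7097, -0.1804, 0.0099]
tool_rot: [-0.0, 0.703, 0.711, -0.0]
contact_force: [-0.1, -0.2, -1.2]
gripper_width: 0.127
grasp_force: 60.1
time: 15.75
tool_pos: [0.7099, -0.1805, 0.0096]
tool_rot: [0.0, 0.703, 0.711, 0.0]
contact_force: [-0.8, 0.3, 2.1]
gripper_width: 0.128
grasp_force: 60.6
t 15.75 pos [ 0.7099 -0.1805  0.0096] th 1.5818 tilt [ 0.0004 -0.0002] F [-0.8  0.3  2.1] w 0.128 gf 60.6
delta cm [ 0.05  0.01 -0.01] turn -0.0002
```

```bash
python3 -m crank '[{"x":0,"y":0,"z":0,"turn":0},{"x":0,"y":0,"z":0,"turn":0},{"x":0,"y":0,"z":0,"turn":0},{"x":0,"y":0,"z":0,"turn":0},{"x":0,"y":0,"z":-1,"turn":0}]' 65
python3 -m crank '[{"x":0,"y":0,"z":-3,"turn":0},{"x":0,"y":0,"z":-4,"turn":0},{"x":0,"y":0,"z":-4,"turn":0},{"x":4,"y":0,"z":0,"turn":0},{"x":4,"y":0,"z":0,"turn":0}]' >/dev/null
python3 - <<'E'
from h import *
p,d=grab('top','t2');print(manip.state()['tool_pos'],manip.state()['time'])
cv2.imwrite('pics/t2c.png',cv2.resize(p[120:270,300:470,::-1],None,fx=4.5,fy=4,interpolation=cv2.INTER_CUBIC))
W=cloud('top',d)
R=W[178:238,368:440].reshape(-1,3);R=R[(R[:,2]>.044)&(R[:,2]<.058)]
# interior only
i=(abs(R[:,0]-.52)<.055)&(abs(R[:,1]+.263)<.082);R=R[i];r=cv2.minAreaRect(R[:,:2].astype(np.float32));print('carton',len(R),R.mean(0),r)
L=W[130:190,340:430].reshape(-1,3);L=L[(L[:,2]>.003)&(L[:,2]<.009)&(L[:,0]>.63)&(L[:,0]<.79)&(L[:,1]<-.11)&(L[:,1]>-.31)]
A=np.c_[L[:,:2]-L[:,:2].mean(0),np.ones(len(L))];print('lid',len(L),L.mean(0),np.linalg.lstsq(A,L[:,2],rcond=None)[0])
E
```

```text
time: 16.25
tool_pos: [0.7083, -0.1799, 0.0173]
tool_rot: [-0.002, 0.703, 0.711, -0.001]
contact_force: [-0.2, 0.9, 0.0]
gripper_width: 0.649
grasp_force: 0.0
[ 0.70949691 -0.09356892  0.13147459] 16.8
carton 244 [ 0.51728743 -0.22803045  0.05199091] ((0.5176184773445129, -0.2288283109664917), (0.08446401357650757, 0.033390581607818604), 84.92205047607422)
lid 805 [ 0.70511117 -0.23122823  0.00561675] [-0.00265056  0.00262943  0.00561675]
```

View pics/t2c.png

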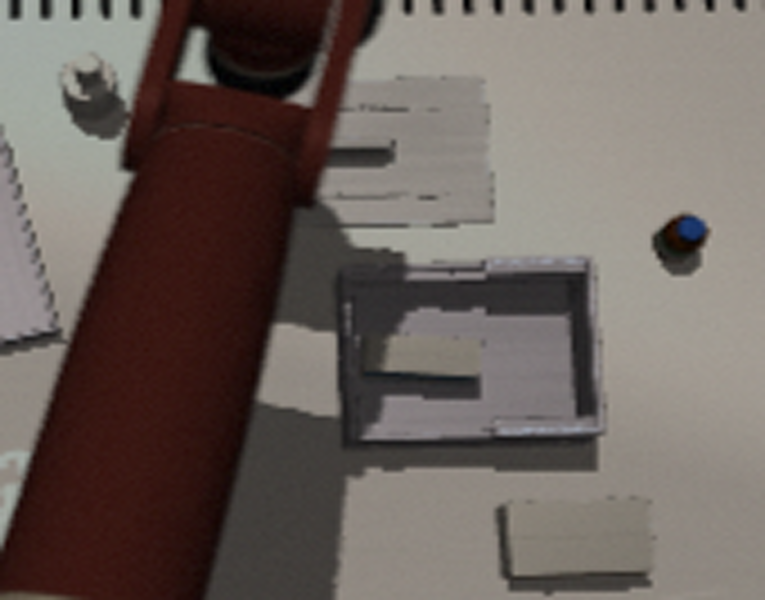

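The top view shows the lid flat and fin-up behind the box, with the carton in the box at crop (420,355). Next I'll hover over the carton.

```bash
python3 -m crank '[{"x":0,"y":0,"z":0,"turn":0.1},{"x":0,"y":0,"z":0,"turn":0}]' >/dev/null
python3 go.py .5176 -.2288 .12 1.483
```

```text
t 17.0 pos [ 0.7089 -0.0998  0.1298] th 1.4831 tilt [ 0.0006 -0.0003] F [-0.7 -0.4 -0. ] w 0.644 gf 0.0
delta cm [-14.53 -17.93   0.97] turn 0.0001
```

```bash
python3 -m crank '[{"x":-1.5,"y":-1.9,"z":0,"turn":0},{"x":-3,"y":-3.7,"z":0,"turn":0},{"x":-3,"y":-3.7,"z":0,"turn":0},{"x":-3,"y":-3.7,"z":0,"turn":0},{"x":-3,"y":-3.7,"z":0,"turn":0}]' >/dev/null
python3 -m crank '[{"x":-1,"y":-1.2,"z":0,"turn":0},{"x":0,"y":0,"z":1,"turn":0},{"x":0,"y":0,"z":0,"turn":0},{"x":0,"y":0,"z":0,"turn":0},{"x":0,"y":0,"z":0,"turn":0}]' >/dev/null
python3 go.py .5176 -.2288 .015 1.483
```

```text
t 18.0 pos [ 0.5187 -0.2283  0.119 ] th 1.4837 tilt [0.0001 0.0002] F [ 0.5 -0.1  0.7] w 0.651 gf 0.0
delta cm [-0.06 -0.1  10.4 ] turn 0.0007
```

```bash
python3 -m crank '[{"x":0,"y":-0.1,"z":2.5,"turn":0},{"x":0,"y":0,"z":3,"turn":0},{"x":0,"y":0,"z":3,"turn":0},{"x":0,"y":0,"z":1,"turn":0},{"x":0,"y":0,"z":0.5,"turn":0}]' >/dev/null
python3 -m crank '[{"x":0,"y":0,"z":0.2,"turn":0},{"x":0,"y":0,"z":0,"turn":0},{"x":0,"y":0,"z":0,"turn":0}]'
python3 go.py .5176 -.2288 .016 1.483
python3 -m crank '[{"x":0,"y":0,"z":0,"turn":0},{"x":0,"y":0,"z":0,"turn":0},{"x":0,"y":0,"z":0,"turn":0},{"x":0,"y":0,"z":0,"turn":0},{"x":0,"y":0,"z":0,"turn":0}]' 20
python3 -m crank '[{"x":0,"y":0,"z":0,"turn":0},{"x":0,"y":0,"z":0,"turn":0}]'
```

```text
time: 18.8
tool_pos: [0.5177, -0.2294, 0.0186]
tool_rot: [0.001, 0.738, 0.675, 0.0]
contact_force: [-0.7, -0.3, -0.1]
gripper_width: 0.651
grasp_force: 0.0
t 18.8 pos [ 0.5177 -0.2294  0.0186] th 1.4819 tilt [ 0.0023 -0.0014] F [-0.7 -0.3 -0.1] w 0.651 gf 0.0
delta cm [ 0.06 -0.02  0.26] turn -0.0011
time: 19.3
tool_pos: [0.5175, -0.2294, 0.0182]
tool_rot: [0.001, 0.738, 0.675, 0.0]
contact_force: [0.2, 0.9, 5.2]
gripper_width: 0.367
grasp_force: 60.2
time: 19.5
tool_pos: [0.5175, -0.2294, 0.0182]
tool_rot: [0.001, 0.738, 0.675, 0.0]
contact_force: [0.7, 0.6, 5.7]
gripper_width: 0.365
grasp_force: 60.2
```

```bash
python3 -m crank '[{"x":0,"y":0,"z":-1,"turn":0},{"x":0,"y":0,"z":-2.5,"turn":0},{"x":0,"y":0,"z":-3.5,"turn":0},{"x":0,"y":0,"z":-3,"turn":0},{"x":0,"y":0,"z":-1.5,"turn":0}]'
python3 -m crank '[{"x":0,"y":0,"z":0,"turn":-0.11},{"x":0,"y":0,"z":0,"turn":-0.11},{"x":0,"y":0,"z":0,"turn":-0.11},{"x":0,"y":0,"z":0,"turn":0}]'
python3 go.py .625 .128 .1335 1.813
```

```text
time: 20.0
tool_pos: [0.5175, -0.2294, 0.135]
tool_rot: [0.002, 0.738, 0.675, 0.0]
contact_force: [0.3, 0.6, -1.4]
gripper_width: 0.369
grasp_force: 59.5
time: 20.4
tool_pos: [0.5158, -0.2284, 0.1308]
tool_rot: [-0.001, 0.617, 0.787, -0.0]
contact_force: [1.2, 0.2, -1.2]
gripper_width: 0.366
grasp_force: 59.5
t 20.4 pos [ 0.5158 -0.2284  0.1308] th 1.8116 tilt [-0.0021  0.0012] F [ 1.2  0.2 -1.2] w 0.366 gf 59.5
delta cm [32.   19.1  -0.25] turn -0.0014
```

```bash
python3 -m crank '[{"x":2,"y":1.2,"z":0,"turn":0},{"x":3.5,"y":2.1,"z":0,"turn":0},{"x":3.5,"y":2.1,"z":0,"turn":0},{"x":3.5,"y":2.1,"z":0,"turn":0},{"x":3.5,"y":2.1,"z":0,"turn":0}]' >/dev/null
python3 -m crank '[{"x":3.5,"y":2.1,"z":0,"turn":0},{"x":3.5,"y":2.1,"z":0,"turn":0},{"x":3.5,"y":2.1,"z":0,"turn":0},{"x":3.5,"y":2.1,"z":0,"turn":0},{"x":2,"y":1.1,"z":0,"turn":0}]' >/dev/null
python3 -m crank '[{"x":0,"y":0,"z":2,"turn":0},{"x":0,"y":0,"z":3,"turn":0},{"x":0,"y":0,"z":2,"turn":0},{"x":0,"y":0,"z":0,"turn":0},{"x":0,"y":0,"z":0,"turn":0}]' >/dev/null
python3 go.py .625 .128 .022 1.813
```

```text
t 21.9 pos [0.6252 0.1274 0.0614] th 1.8105 tilt [-0.0016 -0.0001] F [ 0.9  0.7 -1.3] w 0.362 gf 59.7
delta cm [ 0.06 -0.    3.94] turn -0.0025
```

```bash
python3 -m crank '[{"x":0,"y":0,"z":1.5,"turn":0},{"x":0,"y":0,"z":1.5,"turn":0},{"x":0,"y":0,"z":0.6,"turn":0},{"x":0,"y":0,"z":0,"turn":0},{"x":0,"y":0,"z":0,"turn":0}]' >/dev/null
python3 -m crank '[{"x":0,"y":0,"z":0,"turn":0},{"x":0,"y":0,"z":0.2,"turn":0},{"x":0,"y":0,"z":0.1,"turn":0},{"x":0,"y":0,"z":0,"turn":0}]'
python3 go.py .625 .128 .0172 1.813
```

```text
time: 22.8
tool_pos: [0.6257, 0.1275, 0.023]
tool_rot: [-0.0, 0.617, 0.787, -0.0]
contact_force: [0.1, 0.4, -1.5]
gripper_width: 0.366
grasp_force: 59.7
t 22.8 pos [0.6257 0.1275 0.023 ] th 1.8118 tilt [-0.0001  0.    ] F [ 0.1  0.4 -1.5] w 0.366 gf 59.7
delta cm [ 0.07 -0.06  0.58] turn -0.0012
```

```bash
python3 -m crank '[{"x":0,"y":0,"z":0.3,"turn":0},{"x":0,"y":0,"z":0.1,"turn":0},{"x":0,"y":0,"z":0.1,"turn":0},{"x":0,"y":0,"z":0,"turn":0},{"x":0,"y":0,"z":0,"turn":0}]'
python3 -m crank '[{"x":0,"y":0,"z":0.1,"turn":0},{"x":0,"y":0,"z":0,"turn":0},{"x":0,"y":0,"z":0,"turn":0}]'
```

```text
time: 23.3
tool_pos: [0.6257, 0.1275, 0.018]
tool_rot: [-0.0, 0.617, 0.787, -0.0]
contact_force: [-0.2, 0.5, -0.2]
gripper_width: 0.368
grasp_force: 59.7
time: 23.6
tool_pos: [0.626, 0.1276, 0.0173]
tool_rot: [0.0, 0.617, 0.787, 0.0]
contact_force: [1.6, 0.7, 0.0]
gripper_width: 0.368
grasp_force: 59.8
```

```bash
python3 -m crank '[{"x":0,"y":0,"z":0.05,"turn":0},{"x":0,"y":0,"z":0,"turn":0},{"x":0,"y":0,"z":0.05,"turn":0},{"x":0,"y":0,"z":0,"turn":0},{"x":0,"y":0,"z":0,"turn":0}]'
```

```text
time: 24.1
tool_pos: [0.6261, 0.1276, 0.0172]
tool_rot: [0.0, 0.617, 0.787, 0.0]
contact_force: [-3.6, 0.5, 7.2]
gripper_width: 0.367
grasp_force: 60.8
```

Contact. I'll release, back up and move away.

```bash
python3 -m crank '[{"x":0,"y":0,"z":0,"turn":0},{"x":0,"y":0,"z":0,"turn":0},{"x":0,"y":0,"z":0,"turn":0},{"x":0,"y":0,"z":0,"turn":0},{"x":0,"y":0,"z":-1,"turn":0}]' 65
python3 -m crank '[{"x":0,"y":0,"z":-3,"turn":0},{"x":0,"y":0,"z":-4,"turn":0},{"x":0,"y":0,"z":-4,"turn":0},{"x":0,"y":0,"z":-4,"turn":0},{"x":0,"y":0,"z":-3,"turn":0}]' >/dev/null
python3 -m crank '[{"x":-3,"y":-3,"z":0,"turn":0},{"x":-3,"y":-3,"z":0,"turn":0},{"x":-3,"y":-3,"z":0,"turn":0},{"x":-3,"y":-3,"z":0,"turn":0},{"x":-3,"y":-2,"z":0,"turn":0}]' >/dev/null
python3 -m crank '[{"x":-4,"y":0,"z":0,"turn":0},{"x":-3,"y":0,"z":0,"turn":0},{"x":0,"y":0,"z":0,"turn":0},{"x":0,"y":0,"z":0,"turn":0}]'
python3 - <<'E'
from h import *
grab('top','t3');p,_=grab('scene','s3')
W=cloud('top',np.load('t3.npy'))
R=W[140:220,255:325].reshape(-1,3);R=R[(R[:,2]>.044)&(R[:,2]<.06)&(R[:,0]<.71)];r=cv2.minAreaRect(R[:,:2].astype(np.float32));print(len(R),R.mean(0),r)
E
```

```text
time: 24.6
tool_pos: [0.6242, 0.1273, 0.0243]
tool_rot: [-0.001, 0.617, 0.787, -0.001]
contact_force: [-0.8, 0.0, -0.4]
gripper_width: 0.654
grasp_force: 0.0
time: 26.0
tool_pos: [0.5423, -0.1199, 0.2065]
tool_rot: [0.0, 0.617, 0.787, 0.0]
contact_force: [0.4, 0.7, -0.4]
gripper_width: 0.65
grasp_force: 0.0
241 [0.6228009  0.12740967 0.05113997] ((0.6233841180801392, 0.12773248553276062), (0.03477726876735687, 0.08449266850948334), 14.353808403015137)
```

View pics/s3.png

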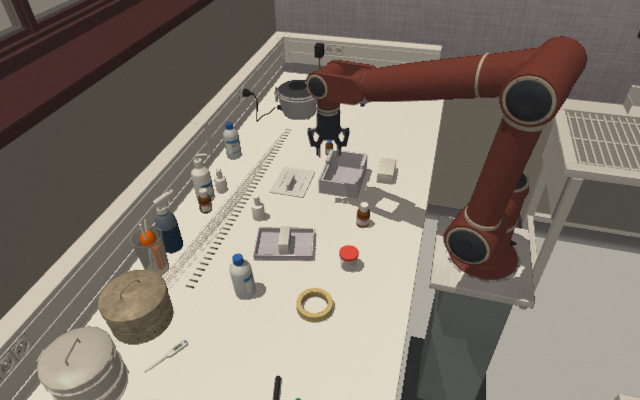

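View pics/t3.png

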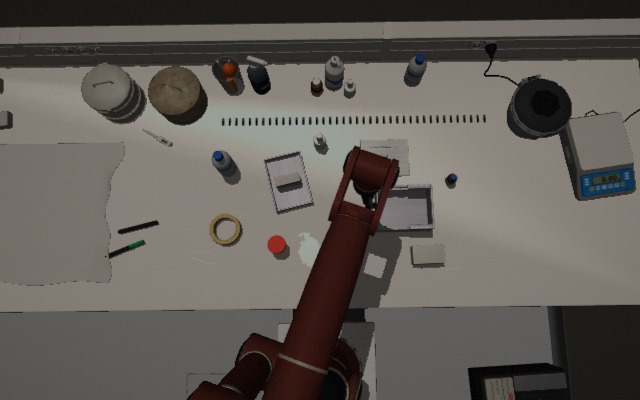

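The scene view shows the carton standing in the tray at (285,240), the lid flat with its fin up at (293,181), the amber bottle upright at (363,214) and the box open. The bystanders haven't moved and the arm is clear, so I'm handing the job in.

```bash
python3 -c "
from plant import manip;print(manip.job_done())"
```

```text
the job is handed in; nothing more can be done
None
```

The job is done and handed in at about 26 s of the 61 s allowed: the bottle stands clear of the box, the lid lies flat with its fin up behind it, and the drug carton stands upright in the tray; the hand-in returned no verdict.

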